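# Lock the spindle of a gauge holder with its cam lever

## Robot

A 6-joint arm with a two-finger parallel gripper is mounted at the origin on a cart in front of the work surface, level with it; the furniture and walls round the work are solid. World frame = base frame: x ahead of the robot, y to its left, z up, the work surface at z = 0. Lengths are in m, angles in degrees, forces in N, time in s.
With the tool pointing down it reaches from about 0.4 to 0.825 m from the base axis. Payload 7 kg.
Tool frame: the origin (TCP) lies at the very end of the fingers, on their centre line; the grasp point (between the pads) lies r.grip_depth behind it (r.grip_depth is the distance from the TCP to the grasp point, in m); z points along the fingers, y is the direction in which the jaws open and shut (so a half turn about z gives the same grasp; the last joint's range is limited). The gripper opens to 88 mm and grips with 3 to 60 N. Pads are 19 mm wide; open, the fingers measure 130 mm over their backs; the gripper's body (78 mm by 193 mm) begins 47 mm behind the grasp point.
Start: joints at [-47.263, 20.546, 0.682, 0, -70.136, -16.507], TCP at [0.298, -0.605, 0.227] pointing down, gripper open.
Joint ranges: [-176.03, 176.03], [-82.01, 121.73], [-58.28, 71.71], [-173.87, 95.51], [-174.79, -0.11], [-173.66, 173.66]. Speed limits (degrees/s): [136.94, 136.94, 172.46, 180, 180, 180].

## Interface

Orientations are given as [roll, pitch, yaw] about the fixed x, y, z axes, in that order (R = Rz(yaw) Ry(pitch) Rx(roll)).
In Python, from plant import r gives the robot as it stands. The module is installed in compiled form; this text tells all that it offers.
- The arm moves only by the tool step_arm, never from a script. Its argument "increments" is a list of rows, each a list of 3 entries, a list of its own where there are three numbers: the shift along the tool's x, y, z in m, then the turn, a rotation vector about the tool's x, y, z in rad, then the closure, from 0 (fully open) to 1 (shut). In form: [[[x, y, z], [wx, wy, wz], grip], ...]. A call has 1 to 10 rows; each row is the pose to reach, as a shift and turn from the pose commanded when the call began, along the tool's axes at that moment; what a row does not reach only later rows make up. A row lasts 1/10 s, in which the tool goes at most 50 mm and 8.59 degrees, less where a joint would pass 70% of its speed; a pose out of reach is approached as far as the arm can. A call with a gripper value outside its range is refused whole. The fingers move at their own pace and stop on an object; "force" is the grip in N (left out, the last holds). Time passes only in rows, so rows that repeat a pose let the fingers close. It gives the time, the measured TCP pose, the force and the opening at its end, in the units of the state.
- r.get_state(): the state, without advancing time (a new reading comes with each control period).
- r.capture(name): name is "scene" or "top"; returns a dict with "color" (384x512x3 uint8, red, green, blue), "intrinsics" (3x3 intrinsics, pixels), "rvec" (rotation vector, rad) and "tvec" (3), from world to camera coordinates, as OpenCV has them. Camera axes: x right, y down, z forward; pixel columns grow to the right and rows downward; lengths in m; the calibration is good to about 2 mm. A picture is of the moment at which its call begins. There is no depth.
- r.close_job(): hands the job in, once; it reports no verdict.
The state is a dict: "time_s": time; "joints": joint angles; "qd": joint speeds; "joint_torque": joint torques, N m; "tcp_pos": TCP position; "eef_rot": TCP orientation; "contact_force": force on the tool from outside, world axes, zero at the start; "moment": the same for the moment, N m; "gripper_width": finger opening in m.
Only numpy, scipy, OpenCV 4.12 (cv2) and the standard library are available. Lean on these libraries where they do the work, as an engineer would, in place of code of your own. Each camera call takes 0.05 s, during which the arm holds its last target.

## Task

Slide the spindle in by its knob until its sprung tip holds the plug gauge endways against the stop with a light push of about 5 N (3 to 8 N is good, over 12 N would mark the gauge). Let go of the spindle, then flip the cam lever over its dead centre and fully down to lock the spindle in that place. Leave the gauge lying in its V supports and do not disturb the parts standing around.

Things in the scene. Friction and masses are not known exactly. Their poses are not given: they have to be found in the camera images.
- fixture: Bench gauge holder, fixed: base plate 90 x 290 x 12 mm (its y -135 to +155) carrying, in a row along its y, a clamp block (48 x 50 mm, y -125 to -75, top at z 74) with spindle and cam lever, V supports (y 45 and 75) and the stop post. Origin on the bench, z up; x points roughly away from the robot. The common axis of spindle, gauge and stop lies 50 mm above the bench at x = 0.
- spindle: Ground steel spindle, 14 mm diameter, sliding through the clamp block along the holder's y, travel 75 mm. Origin: centre of the flat outer end face of its knob; its y axis points along the spindle to the gauge: push the knob that way. The ball nose of its sprung tip (9 mm diameter) stands 208 to 212 mm from the origin (it is screwed in, not measured), gives 1 mm for every 5 N and bottoms at 3 mm.
- knob (a point): Middle of the spindle's dark round knob (31 mm diameter, 18 mm long), 9 mm from its end face, 50 mm above the bench. Unlocked, the spindle slides against a steady drag of about 9 N, so 5 N on the gauge takes about 14 N at the knob; this drag also keeps the spindle where it is left.
- plug_gauge: Limit plug gauge, a steel cylinder 16 mm in diameter and 96 mm long (24 mm of the spindle-side end is 12.4 mm), loose in the V supports, its y axis along the holder's. Origin: 8 mm under the middle of its length. It slides along the supports with 1 to 2 N; at the start it stands 2 to 20 mm short of the stop.
- stop_post: Fixed steel post 40 x 20 x 60 mm on the holder, with an adjustable stop screw on the spindle's axis. Origin: centre of the post's underside. The screw's face stands 22 to 30 mm from this origin towards the gauge; the setting differs each time and is not measured.
- cam_lever (a joint): Angle of the dark steel cam lever: 0 open, leaning 0.2 rad from vertical to the holder's +x; grows as it swings over the top to -x and down; 1.75 is its end stop, nearly level, pointing to -x. It resists with up to about 8 N at its end, most near 0.4; past dead centre at 1.35 it pulls itself down to the stop, before that it springs back to 0. Starts at 0. Shut, it grips the spindle.
- lever_pivot (a point): Axis of the cam lever (along the holder's y), 83 mm above the bench, over the clamp block.
- lever_end (a point): Centre of the lever's rounded end, 85 mm from its pivot (2 mm within the very end). The lever is a bar 16 mm wide along the pivot axis and 8 mm thick.
- loupe: Bystander: black standing loupe, 37 mm diameter, 35 mm tall. Origin under its centre.
- gauge_block: Bystander: small steel gauge block standing on its long edge, 9 x 30 x 20 mm. Origin under its centre.
- step_block: Bystander: small steel step block, 20 x 60 x 20 mm. Origin under its centre.
Not all that is in view belongs to the job. What is shaped like the plug_gauge but green, turquoise or yellow is not meant.

How it is judged:
By the outcome, as a careful person would: the job done as asked, in the order asked, and still so for the second after the job is handed in, with the robot touching nothing.
It also fails if it takes over 72 s, if anything falls off the work surface, if the arm or the gripper's body presses on something with over 40 N, if the wrist force passes 120 N, or if a joint passes its speed limit or range.

## Working session

There is one attempt and no reset: what is moved stays moved. The work goes in short steps, Python scripts to look and compute and a tool call to move; the robot and the scene stay as the last step left them, time stands still between calls to the robot, and variables do not carry over. Pictures are saved under pics/ and viewed, and the job is handed in when it is done.

Besides the shell and the picture viewer there is one more tool, called after "Request:" as a command line: name --argument value ..., lists and objects as JSON in quotes. step_arm: Moves the arm, as the interface text tells. Its arguments: {"type":"object","properties":{"increments":{"type":"array","items":{"type":"array"}},"force":{"type":"number"}},"required":["increments"]}

```bash
mkdir -p pics; python3 - <<'E'
from plant import r
import cv2,pickle
print(r.get_state(), r.grip_depth)
for n in("scene","top"):
    c=r.capture(n); pickle.dump(c,open(n+"0.pkl","wb"))
    cv2.imwrite(f"pics/{n}0.png",cv2.resize(c["color"][:,:,::-1],(800,600),interpolation=cv2.INTER_CUBIC))
    print(n,c["intrinsics"],c["rvec"],c["tvec"])
E
```

```text
{'time_s': 0.0, 'joints': array([-4.72650363e+01,  2.05900303e+01,  6.32775584e-01, -1.94832696e-02,
       -7.01347078e+01, -1.65060791e+01]), 'qd': array([ 0.00630756,  0.06110881, -0.00049937, -0.00621092, -0.07870612,
       -0.02348696]), 'joint_torque': array([ 7.18160645e-04, -5.82719135e+01,  2.93056458e+01,  6.99729368e+00,
        6.92753209e-03, -1.71849083e-04]), 'tcp_pos': array([ 0.29806779, -0.60507695,  0.22563296]), 'eef_rot': array([ 1.79906623e+02, -8.56987414e-03, -1.53777744e+02]), 'contact_force': array([-0.26387042,  0.01123851, -0.39535963]), 'moment': array([-0.03335003,  0.03313603, -0.01630134]), 'gripper_width': 0.08774998345491329} 0.0188
scene [[402.36565949   0.         255.34381718]
 [  0.         402.36565949 191.33779654]
 [  0.           0.           1.        ]] [ 1.06158711 -2.26425093  1.1574423 ] [0.39236908 0.32001466 0.69336164]
top [[468.89264305   0.         254.06437031]
 [  0.         468.89264305 183.67684914]
 [  0.           0.           1.        ]] [ 2.16926105 -2.15445561  0.18409767] [0.02216834 0.58172747 1.33712359]
```

View pics/scene0.png

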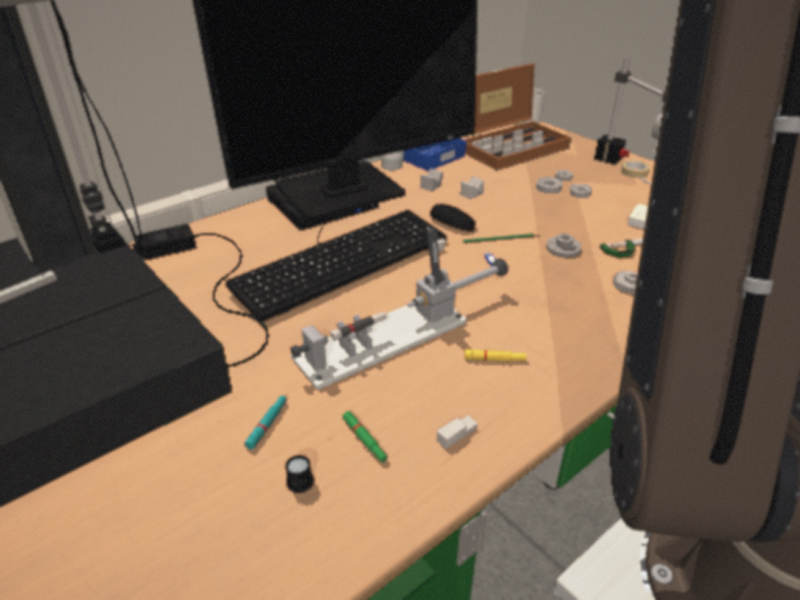

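View pics/top0.png

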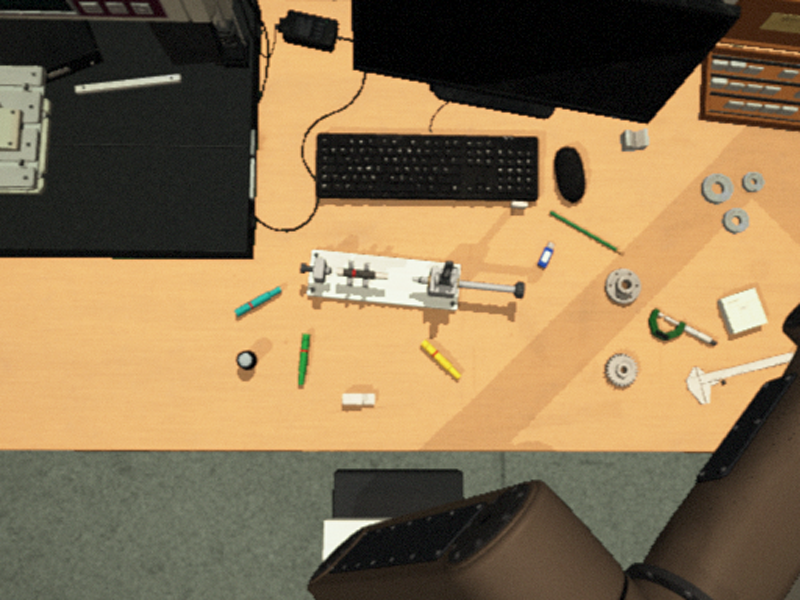

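The scene view shows the fixture at about (300-510, 230-385) and the knob at (501,267). The top view shows the fixture at (305-525, 250-310) and the knob at (519,290). I'll zoom in on both.

```bash
python3 - <<'E'
import cv2,pickle
for n,(x0,y0,w,h) in dict(scene=(180,140,160,110),top=(185,150,160,60)).items():
    c=pickle.load(open(n+"0.pkl","rb"))["color"][y0:y0+h,x0:x0+w,::-1]
    s=5
    im=cv2.resize(c,None,fx=s,fy=s,interpolation=cv2.INTER_CUBIC)
    for i in range(0,w,20): cv2.putText(im,str(x0+i),(i*s,10),0,.35,(0,0,255)); cv2.line(im,(i*s,12),(i*s,18),(0,0,255))
    for i in range(0,h,20): cv2.putText(im,str(y0+i),(0,i*s+4),0,.35,(0,0,255))
    cv2.imwrite(f"pics/{n}0z.png",im)
E
```

```text
(no output)
```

View pics/scene0z.png

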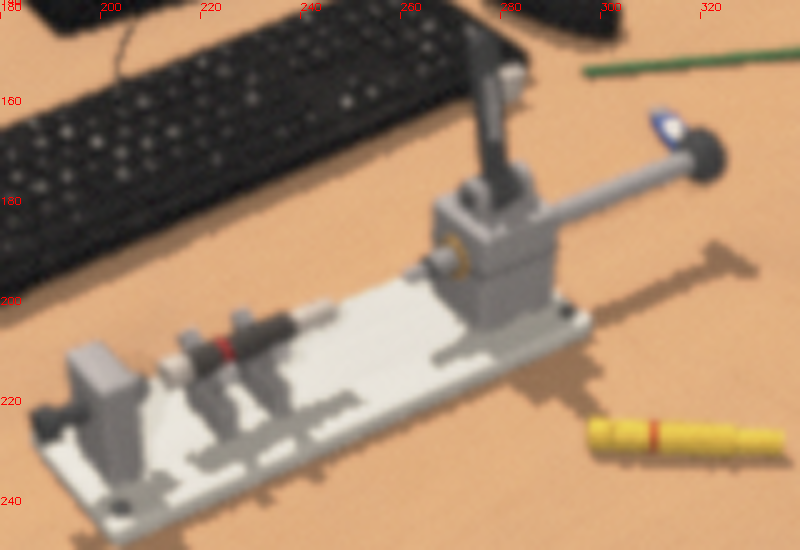

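View pics/top0z.png

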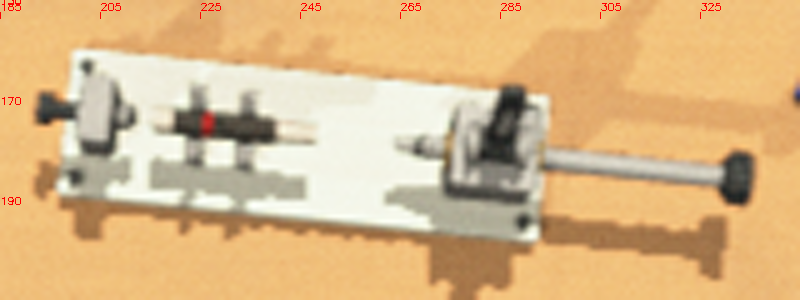

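```bash
cat > h.py <<'E'
import numpy as np,cv2,pickle
from scipy.optimize import least_squares
C={n:pickle.load(open(n+"0.pkl","rb")) for n in("scene","top")}
def proj(n,P,C=C):
    c=C[n];return cv2.projectPoints(np.atleast_2d(P).astype(float),c["rvec"],c["tvec"],c["intrinsics"],None)[0][:,0]
def tri(ps,pt,C=C):
    f=lambda X:np.r_[proj("scene",X,C)[0]-ps,proj("top",X,C)[0]-pt]
    s=least_squares(f,[.6,0,.05]);return s.x,s.fun
E
python3 - <<'E'
from h import *
T=[((.045,.155,.012),(200,160.2)),((-.045,.155,.012),(197,188.4)),((.045,-.135,.012),(294.6,169.4)),((-.045,-.135,.012),(292.6,198))]
S=[((-.045,-.135,.012),(298,204)),((-.045,.155,.012),(203.5,246)),((.045,.155,.012),(187.4,228))]
def W(p,q):
    c,s=np.cos(p[2]),np.sin(p[2]);q=np.array(q);return np.c_[p[0]+c*q[:,0]-s*q[:,1],p[1]+s*q[:,0]+c*q[:,1],q[:,2]+p[3]]
def f(p):
    return np.r_[(proj("top",W(p,[a for a,_ in T]))-[b for _,b in T]).ravel(),(proj("scene",W(p,[a for a,_ in S]))-[b for _,b in S]).ravel()]
s=least_squares(f,[.6,0,0,0]);print(s.x,np.degrees(s.x[2]));print(s.fun.round(1))
p=s.x
print("knob tri",tri((320.5,171),(332.5,185.5)))
print("lever end tri", tri((276.5,147),(287,169)))
print("lever end model",W(p,[(.085*np.sin(.2),-.1,.083+.085*np.cos(.2))]),"pivot",W(p,[(0,-.1,.083)]))
print("stop-side gauge end",tri((213,214),(217,173.5)),"spindle-side", tri((247,202),(247.5,176.5)))
print("tip",tri((261,195),(265,178)))
c,s_=np.cos(p[2]),np.sin(p[2]);
for a,b in [("knob",tri((320.5,171),(332.5,185.5))),("gs",tri((213,214),(217,173.5))),("gt",tri((247,202),(247.5,176.5))),("tip",tri((261,195),(265,178)))]:
    d=b[0][:2]-p[:2];print(a,c*d[0]+s_*d[1],-s_*d[0]+c*d[1],b[0][2])
E
```

```text
[ 0.59944656  0.03771848 -0.08395496 -0.0050787 ] -4.810264894800108
[ 0.2 -0.2  0.   1.   1.  -0.6  0.7  0.2  0.7  0.1 -0.2  1.6 -1.8 -1.2]
knob tri (array([ 0.57553506, -0.20469849,  0.05012322]), array([-0.56783661, -0.04962538,  0.38637277,  0.45822526]))
lever end tri (array([ 0.6033541 , -0.05910242,  0.16756096]), array([-0.36766276, -0.03548167,  0.27969386,  0.2839985 ]))
lever end model [[ 0.60788834 -0.06334537  0.16122696]] pivot [[ 0.59106092 -0.0619293   0.0779213 ]]
stop-side gauge end (array([0.60966636, 0.13530624, 0.04995972]), array([ 0.16649446,  0.01791067, -0.15521567, -0.13047285])) spindle-side (array([0.59885473, 0.04279141, 0.04807615]), array([-1.15574687, -0.11720854,  0.98520973,  0.92019021]))
tip (array([ 0.59741623, -0.0058809 ,  0.04757904]), array([-0.10660461, -0.01051031,  0.08678422,  0.08504791]))
knob -0.0034990728099061792 -0.24356828122242746 0.05012321882281727
gs 0.002000449063254089 0.09810102898639766 0.04995971816693961
gt -0.0010151401888273176 0.005005432062290378 0.04807615367457588
tip 0.001632908152946378 -0.04361607913790242 0.047579037995227946
```

```bash
cat > fit.py <<'E'
from h import *
# unknown: x,y,yaw, knob y, gauge ends y
def W(p,q):
    c,s=np.cos(p[2]),np.sin(p[2]);q=np.array(q,float);return np.c_[p[0]+c*q[:,0]-s*q[:,1],p[1]+s*q[:,0]+c*q[:,1],q[:,2]]
def f(p):
    T=[((.045,.155,.012),(200,160.2)),((-.045,.155,.012),(197,188.4)),((.045,-.135,.012),(294.6,169.4)),((-.045,-.135,.012),(292.6,198)),
     ((0,p[3],.05),(332.5,185.5)),((0,p[4],.05),(217,173.5)),((0,p[5],.05),(247.5,176.5)),((0,p[6],.05),(265,178)),((.085*np.sin(.2),-.1,.083+.085*np.cos(.2)),(287,169))]
    S=[((-.045,-.135,.012),(298,204)),((-.045,.155,.012),(203.5,246)),((.045,.155,.012),(187.4,228)),
     ((0,p[3],.05),(320.5,171)),((0,p[4],.05),(213,214)),((0,p[5],.05),(247,202)),((0,p[6],.05),(261,195)),((.085*np.sin(.2),-.1,.083+.085*np.cos(.2)),(276.5,147))]
    return np.r_[(proj("top",W(p,[a for a,_ in T]))-[b for _,b in T]).ravel(),(proj("scene",W(p,[a for a,_ in S]))-[b for _,b in S]).ravel()]
s=least_squares(f,[.6,0.04,-.08,-.243,.098,.005,-.043],loss="soft_l1");p=s.x
if __name__=="__main__":
    print(p.round(4),np.degrees(p[2]));print(f(p).reshape(-1,2).round(1).tolist())
    print("knob",W(p,[(0,p[3],.05)]),"end face",W(p,[(0,p[3]-.009,.05)]),"pivot",W(p,[(0,-.1,.083)]),"leverend",W(p,[(.017,-.1,.166)]))
    # monitor lower-right corner guesses (800px coords /1.5625)
    print("monitor", tri((475/1.5625,133/1.5625),(645/1.5625,122/1.5625)),tri((232/1.5625,186/1.5625),(354/1.5625,68/1.5625)))
E
python3 fit.py
```

```text
[ 0.5983  0.0392 -0.0909 -0.245   0.0971  0.0046 -0.0439] -5.206143464901287
[[-0.3, -0.5], [-0.7, 0.7], [0.8, -0.2], [0.3, 0.7], [0.4, 0.3], [-0.4, 0.7], [0.6, 0.8], [-0.3, 1.0], [1.3, -0.6], [0.9, -0.7], [-1.0, 0.3], [-2.4, -2.6], [-0.7, -0.1], [0.6, 0.6], [-1.5, -0.6], [0.3, -0.0], [-0.3, -0.4]]
knob [[ 0.576108   -0.20482771  0.05      ]] end face [[ 0.57529135 -0.21379058  0.05      ]] pivot [[ 0.58926795 -0.06039585  0.083     ]] leverend [[ 0.60619781 -0.06193842  0.166     ]]
monitor (array([ 0.8634686 , -0.41474122,  0.16250225]), array([-1.50864632, -0.13941382,  0.85486479,  0.93068247])) (array([0.95748946, 0.1073451 , 0.16305325]), array([-0.39401052, -0.0483094 ,  0.33489477,  0.2164069 ]))
```

```bash
cat > go.py <<'E'
from fit import *
from plant import r
from scipy.spatial.transform import Rotation as Ro
def inc(fx,fy,fz,yaw=None):
    st=r.get_state();R=Ro.from_euler("xyz",st["eef_rot"],degrees=True)
    w=W(p,[(fx,fy,fz)])[0]
    T=Ro.from_euler("xyz",[180,0,-90+np.degrees(p[2])],degrees=True)
    print("t",st["time_s"],"tcp",st["tcp_pos"].round(4),st["eef_rot"].round(2),"F",st["contact_force"].round(2),"goal",w.round(4),"shift",R.inv().apply(w-st["tcp_pos"]).round(4),"rot",(R.inv()*T).as_rotvec().round(4))
    d=st["tcp_pos"]-[p[0],p[1],0];c,s=np.cos(p[2]),np.sin(p[2]);print("fixture",(c*d[0]+s*d[1]).round(4),(-s*d[0]+c*d[1]).round(4),d[2].round(4))
E
python3 -c "
from go import *
inc(0,-.30,.15)"
```

```text
t 0.1 tcp [ 0.2981 -0.6051  0.2257] [ 1.7992e+02 -1.0000e-02 -1.5378e+02] F [ 0.41  0.17 -0.22] goal [ 0.5711 -0.2596  0.15  ] shift [-0.3976  0.1892  0.0759] rot [ 1.4000e-03  6.0000e-04 -1.0222e+00]
fixture -0.2405 -0.6689 0.2257
```

Request:
step_arm --increments '[[[-0.04,0.019,0.0076],[0,0,-0.1],1],[[-0.08,0.038,0.015],[0,0,-0.2],1],[[-0.12,0.057,0.023],[0,0,-0.3],1],[[-0.16,0.076,0.03],[0,0,-0.4],1],[[-0.2,0.095,0.038],[0,0,-0.5],1],[[-0.24,0.114,0.046],[0,0,-0.6],1],[[-0.28,0.133,0.053],[0,0,-0.7],1],[[-0.32,0.152,0.061],[0,0,-0.8],1],[[-0.36,0.171,0.068],[0,0,-0.9],1],[[-0.3976,0.1892,0.0759],[0,0,-1.022],1]]' --force 30

```text
time_s: 1.1
tcp_pos: [0.5722, -0.2582, 0.1502]
eef_rot: [180.0, 0.0, -94.9]
contact_force: [1.1, -0.5, 1.0]
gripper_width: 0.0132
```

Request:
step_arm --increments '[[[0,0,0],[0,0,0],1],[[0,0,0],[0,0,0],1],[[0,0,0],[0,0,0],1],[[0,0,0],[0,0,0],1]]'

```text
time_s: 1.5
tcp_pos: [0.5708, -0.2609, 0.1509]
eef_rot: [-180.0, -0.0, -95.3]
contact_force: [-1.0, -0.8, 0.8]
gripper_width: 0.0005
```

```bash
python3 -c "
from go import *
inc(0,-.30,.042);print(r.get_state()['gripper_width'],r.get_state()['joints'])"
```

```text
t 1.5 tcp [ 0.5708 -0.2609  0.1509] [-179.99   -0.    -95.31] F [-1.   -0.82  0.84] goal [ 0.5711 -0.2596  0.042 ] shift [-0.0014 -0.0002  0.1089] rot [-0.0001 -0.0001 -0.0019]
fixture -0.0002 -0.3014 0.1509
0.00048496953162710543 [-6.76970710e+00  1.93523092e+01 -1.14678315e+01  3.26546371e-03
 -5.91739601e+01  1.45305507e+00]
```

Request:
step_arm --increments '[[[0,0,0.027],[0,0,0],1],[[0,0,0.054],[0,0,0],1],[[0,0,0.08],[0,0,0],1],[[0,0,0.1],[0,0,0],1],[[0,0,0.109],[0,0,0],1],[[0,0,0.109],[0,0,0],1],[[0,0,0.109],[0,0,0],1]]'

```text
time_s: 2.2
tcp_pos: [0.5718, -0.2607, 0.0426]
eef_rot: [-179.9, -0.0, -95.2]
contact_force: [0.4, 0.7, 0.7]
gripper_width: 0.0004
```

```bash
python3 - <<'E'
from go import *
inc(0,-.2635,.042)
for n in("scene","top"):
    c=r.capture(n); pickle.dump(c,open(n+"1.pkl","wb"))
x0,y0,w,h,s=180,110,160,110,5
for n,(x0,y0) in dict(scene=(240,100),top=(230,120)).items():
    c=pickle.load(open(n+"1.pkl","rb"))["color"][y0:y0+h,x0:x0+w,::-1]
    cv2.imwrite(f"pics/{n}1z.png",cv2.resize(c,None,fx=s,fy=s,interpolation=cv2.INTER_CUBIC))
E
```

```text
t 2.2 tcp [ 0.5718 -0.2607  0.0426] [-1.7993e+02 -2.0000e-02 -9.5250e+01] F [0.38 0.7  0.68] goal [ 0.5744 -0.2232  0.042 ] shift [-0.0375  0.0008  0.0006] rot [-0.0012 -0.0003 -0.0007]
fixture 0.0008 -0.301 0.0426
```

View pics/scene1z.png

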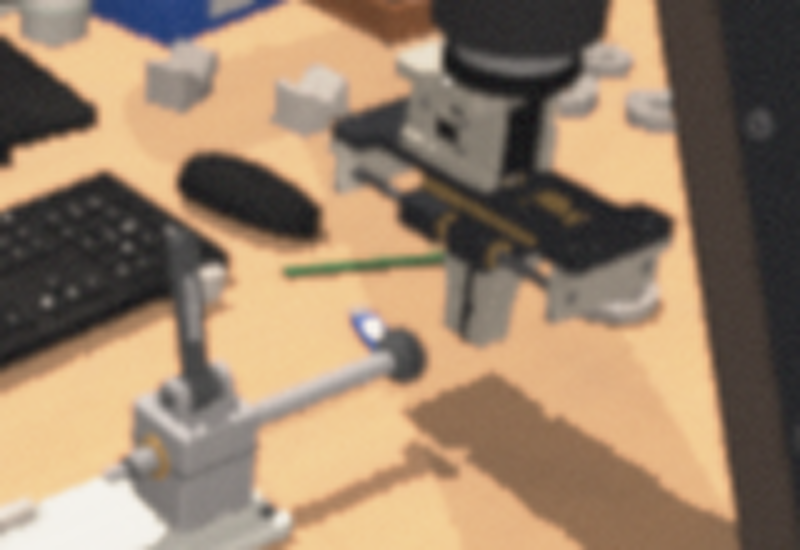

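View pics/top1z.png

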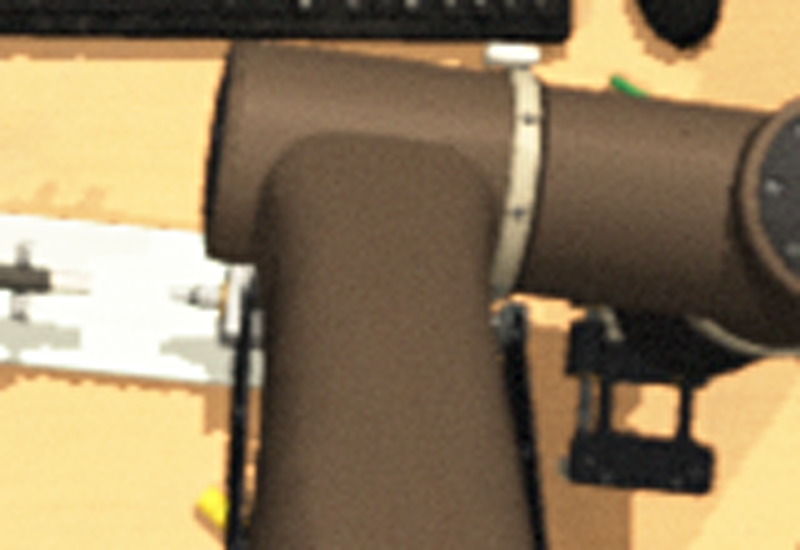

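```bash
python3 - <<'E'
import pickle,cv2
c=pickle.load(open("scene1.pkl","rb"));cv2.imwrite("pics/scene1.png",cv2.resize(c["color"][:,:,::-1],(800,600)))
E
```

```text
(no output)
```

View pics/scene1.png

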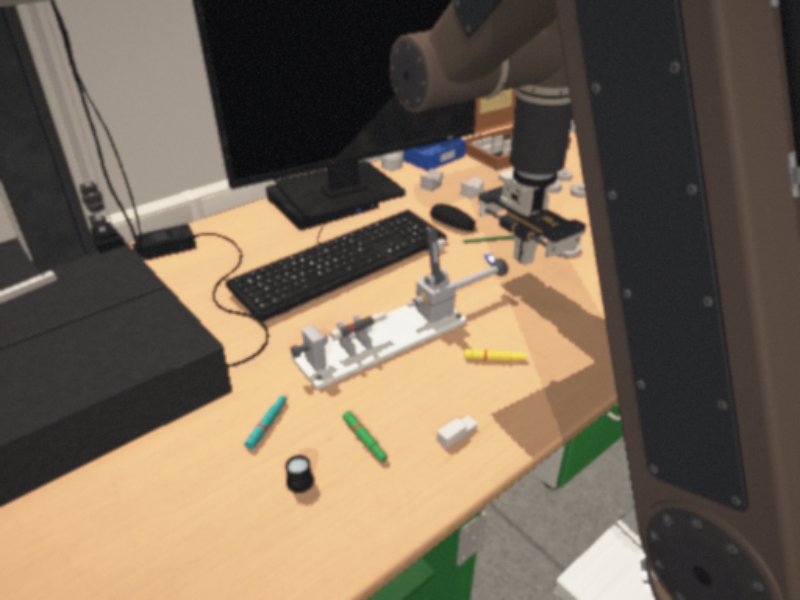

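Request:
step_arm --increments '[[[-0.01,-0.0008,0],[0,0,0],1],[[-0.02,-0.0008,0],[0,0,0],1],[[-0.028,-0.0008,0],[0,0,0],1],[[-0.031,-0.0008,0],[0,0,0],1],[[-0.034,-0.0008,0],[0,0,0],1],[[-0.037,-0.0008,0],[0,0,0],1],[[-0.04,-0.0008,0],[0,0,0],1],[[-0.043,-0.0008,0],[0,0,0],1],[[-0.046,-0.0008,0],[0,0,0],1],[[-0.049,-0.0008,0],[0,0,0],1]]'

```text
time_s: 3.3
tcp_pos: [0.5765, -0.2128, 0.0417]
eef_rot: [180.0, -0.1, -95.2]
contact_force: [0.5, -9.4, -1.2]
gripper_width: 0.0005
```

```bash
python3 - <<'E'
from go import *
inc(0,-.21,.042)
E
```

```text
t 3.3 tcp [ 0.5765 -0.2128  0.0417] [ 1.7999e+02 -9.0000e-02 -9.5240e+01] F [ 0.45 -9.37 -1.24] goal [ 0.5793 -0.1699  0.042 ] shift [-0.043   0.0011 -0.0004] rot [ 0.0002 -0.0016 -0.0005]
fixture 0.0011 -0.253 0.0417
```

Request:
step_arm --increments '[[[-0.004,-0.0005,0],[0,0,0],1],[[-0.008,-0.0005,0],[0,0,0],1],[[-0.012,-0.0005,0],[0,0,0],1],[[-0.016,-0.0005,0],[0,0,0],1],[[-0.02,-0.0005,0],[0,0,0],1],[[-0.023,-0.0005,0],[0,0,0],1],[[-0.026,-0.0005,0],[0,0,0],1],[[-0.028,-0.0005,0],[0,0,0],1],[[-0.03,-0.0005,0],[0,0,0],1],[[-0.032,-0.0005,0],[0,0,0],1]]'

```text
time_s: 4.3
tcp_pos: [0.5794, -0.1811, 0.0417]
eef_rot: [179.9, -0.1, -95.2]
contact_force: [-0.2, -9.0, 0.6]
gripper_width: 0.0009
```

```bash
cat > look.py <<'E'
import sys
from go import *
k=sys.argv[1]
inc(0,-.19,.042)
C1={}
for n in("scene","top"):
    C1[n]=r.capture(n)
pickle.dump(C1,open(f"v{k}.pkl","wb"))
for n,(x0,y0,w,h) in dict(scene=(180,130,160,110),top=(185,140,150,70)).items():
    cv2.imwrite(f"pics/{n}{k}z.png",cv2.resize(C1[n]["color"][y0:y0+h,x0:x0+w,::-1],None,fx=5,fy=5,interpolation=cv2.INTER_CUBIC))
inc(0,-.19,.042)
E
python3 look.py 2
```

```text
t 4.3 tcp [ 0.5794 -0.1811  0.0417] [ 1.7994e+02 -1.0000e-01 -9.5240e+01] F [-0.24 -9.    0.6 ] goal [ 0.5811 -0.15    0.042 ] shift [-0.0311  0.0012 -0.0004] rot [ 0.001  -0.0017 -0.0007]
fixture 0.0011 -0.2211 0.0417
t 4.4 tcp [ 0.5794 -0.1808  0.0417] [ 1.7994e+02 -8.0000e-02 -9.5240e+01] F [-0.6  -7.2  -0.75] goal [ 0.5811 -0.15    0.042 ] shift [-0.0308  0.0011 -0.0004] rot [ 0.001  -0.0015 -0.0005]
fixture 0.0011 -0.2208 0.0417
```

View pics/scene2z.png

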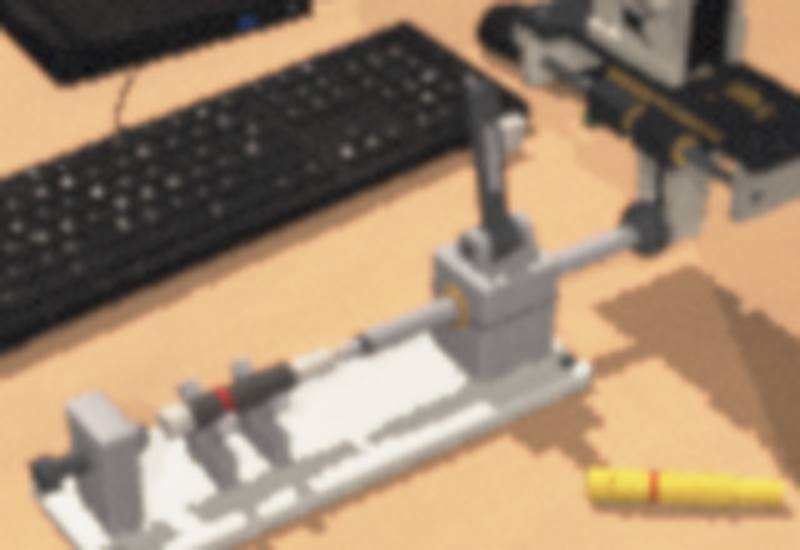

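View pics/top2z.png

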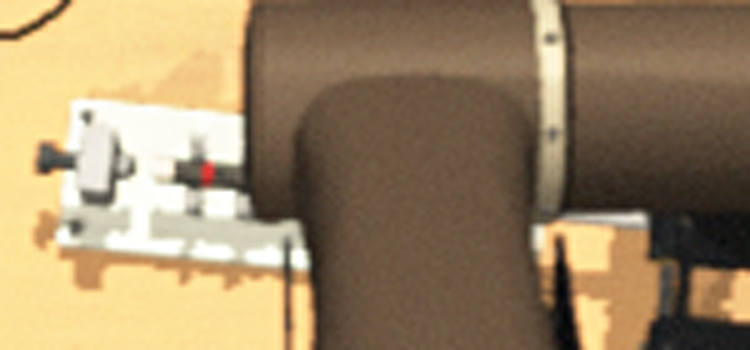

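Request:
step_arm --increments '[[[-0.001,-0.0005,0],[0,0,0],1],[[-0.002,-0.0005,0],[0,0,0],1],[[-0.003,-0.0005,0],[0,0,0],1],[[-0.004,-0.0005,0],[0,0,0],1],[[-0.005,-0.0005,0],[0,0,0],1],[[-0.006,-0.0005,0],[0,0,0],1],[[-0.007,-0.0005,0],[0,0,0],1],[[-0.008,-0.0005,0],[0,0,0],1],[[-0.009,-0.0005,0],[0,0,0],1],[[-0.01,-0.0005,0],[0,0,0],1]]'

```text
time_s: 5.4
tcp_pos: [0.5803, -0.1715, 0.0416]
eef_rot: [179.9, -0.1, -95.3]
contact_force: [-2.0, -10.1, 1.0]
gripper_width: 0.0004
```

```bash
python3 look.py 3
```

```text
t 5.4 tcp [ 0.5803 -0.1715  0.0416] [ 1.7989e+02 -1.1000e-01 -9.5250e+01] F [ -2.01 -10.14   1.02] goal [ 0.5811 -0.15    0.042 ] shift [-0.0215  0.0011 -0.0004] rot [ 0.0019 -0.002  -0.0008]
fixture 0.0011 -0.2115 0.0416
t 5.5 tcp [ 0.5803 -0.1714  0.0416] [ 1.7989e+02 -1.1000e-01 -9.5250e+01] F [-2.37 -9.51  1.04] goal [ 0.5811 -0.15    0.042 ] shift [-0.0213  0.0011 -0.0004] rot [ 0.0019 -0.0019 -0.0007]
fixture 0.0011 -0.2113 0.0416
```

View pics/scene3z.png

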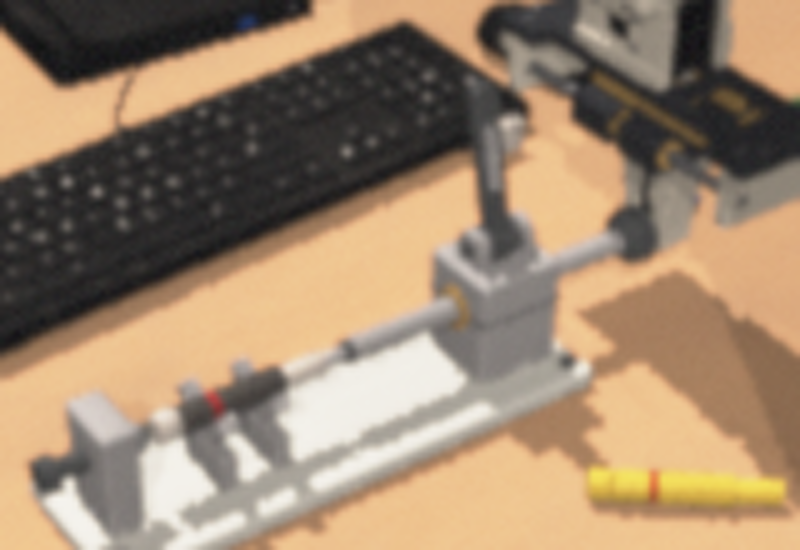

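View pics/top3z.png

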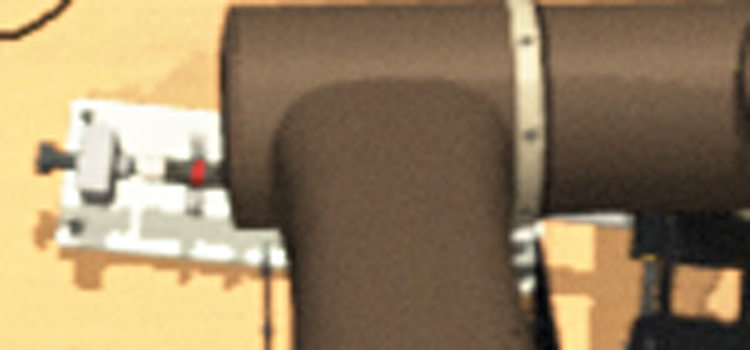

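Request:
step_arm --increments '[[[-0.0005,0.0008,0],[0,0,0],1],[[-0.001,0.0008,0],[0,0,0],1],[[-0.0015,0.0008,0],[0,0,0],1],[[-0.002,0.0008,0],[0,0,0],1],[[-0.0025,0.0008,0],[0,0,0],1],[[-0.003,0.0008,0],[0,0,0],1]]'

```text
time_s: 6.1
tcp_pos: [0.5805, -0.1684, 0.0417]
eef_rot: [180.0, -0.1, -95.2]
contact_force: [0.3, -10.5, -2.5]
gripper_width: 0.0005
```

Request:
step_arm --increments '[[[-0.0003,0,0],[0,0,0],1],[[-0.0006,0,0],[0,0,0],1],[[-0.0009,0,0],[0,0,0],1],[[-0.0012,0,0],[0,0,0],1]]'

```text
time_s: 6.5
tcp_pos: [0.5807, -0.1672, 0.0417]
eef_rot: [180.0, -0.1, -95.2]
contact_force: [0.1, -10.5, -1.4]
gripper_width: 0.0005
```

```bash
python3 look.py 4
```

```text
t 6.5 tcp [ 0.5807 -0.1672  0.0417] [ 1.7997e+02 -1.1000e-01 -9.5240e+01] F [  0.09 -10.52  -1.41] goal [ 0.5811 -0.15    0.042 ] shift [-0.0171  0.0012 -0.0003] rot [ 0.0005 -0.0019 -0.0006]
fixture 0.0011 -0.2071 0.0417
t 6.6 tcp [ 0.5807 -0.1672  0.0417] [ 1.7997e+02 -1.1000e-01 -9.5240e+01] F [ 0.29 -9.77 -1.51] goal [ 0.5811 -0.15    0.042 ] shift [-0.0171  0.0011 -0.0004] rot [ 0.0006 -0.0019 -0.0007]
fixture 0.0011 -0.2071 0.0417
```

View pics/top4z.png

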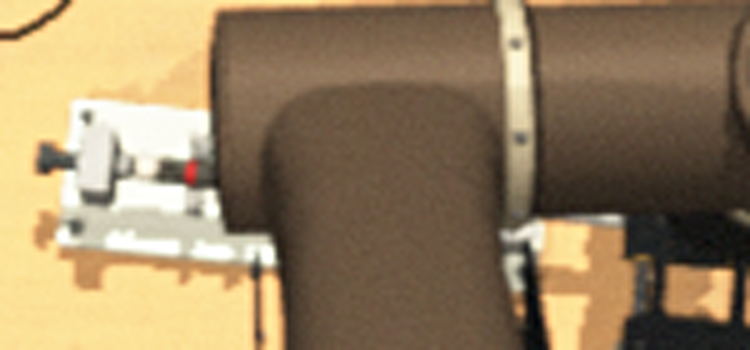

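View pics/scene4z.png

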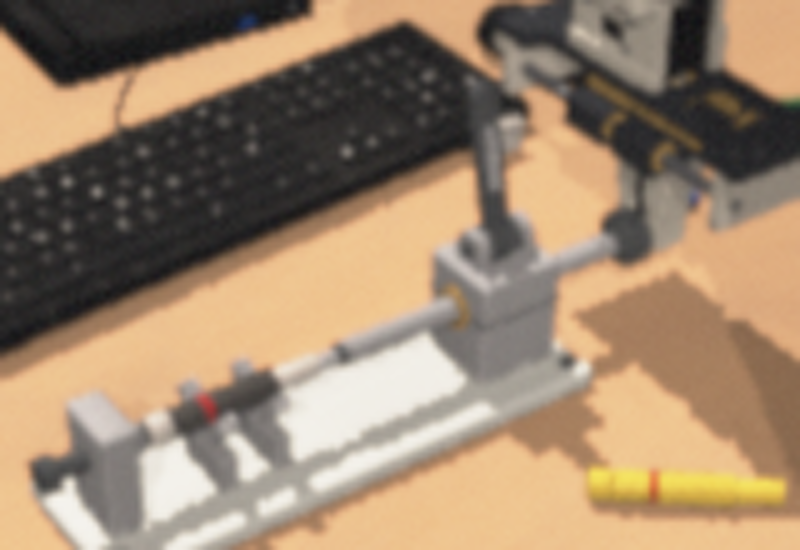

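Request:
step_arm --increments '[[[-0.0003,0,0],[0,0,0],1],[[-0.0006,0,0],[0,0,0],1],[[-0.0009,0,0],[0,0,0],1]]'

```text
time_s: 6.9
tcp_pos: [0.5807, -0.1664, 0.0417]
eef_rot: [180.0, -0.1, -95.2]
contact_force: [0.2, -12.0, -1.3]
gripper_width: 0.0001
```

Request:
step_arm --increments '[[[-0.0002,0,0],[0,0,0],1],[[-0.0004,0,0],[0,0,0],1],[[-0.0006,0,0],[0,0,0],1]]'

```text
time_s: 7.2
tcp_pos: [0.5807, -0.1661, 0.0417]
eef_rot: [180.0, -0.1, -95.2]
contact_force: [0.5, -12.4, -2.2]
gripper_width: 0.0005
```

Request:
step_arm --increments '[[[-0.0002,0,0],[0,0,0],1],[[-0.0002,0,0],[0,0,0],1]]'

```text
time_s: 7.4
tcp_pos: [0.5808, -0.166, 0.0417]
eef_rot: [180.0, -0.1, -95.2]
contact_force: [-0.1, -12.8, -0.9]
gripper_width: 0.0006
```

```bash
cat > st.py <<'E'
from plant import r
s=r.get_state();print(s["time_s"],s["tcp_pos"].round(5),s["contact_force"].round(2),s["joint_torque"].round(2))
E
python3 st.py
```

```text
7.4 [ 0.58081 -0.16597  0.04168] [ -0.11 -12.82  -0.94] [ 7.460e+00 -5.665e+01  2.266e+01  2.190e+00  6.000e-02  2.000e-02]
```

Request:
step_arm --increments '[[[0,0,0],[0,0,0],1]]'

```text
time_s: 7.5
tcp_pos: [0.5808, -0.166, 0.0417]
eef_rot: [180.0, -0.1, -95.2]
contact_force: [0.4, -13.5, -1.8]
gripper_width: 0.0005
```

```bash
python3 st.py
```

```text
7.5 [ 0.58078 -0.16597  0.04169] [  0.37 -13.46  -1.78] [ 7.430e+00 -5.665e+01  2.266e+01  2.190e+00  6.000e-02  2.000e-02]
```

Request:
step_arm --increments '[[[0,0,0],[0,0,0],1]]'

```text
time_s: 7.6
tcp_pos: [0.5808, -0.166, 0.0417]
eef_rot: [180.0, -0.1, -95.2]
contact_force: [0.1, -12.6, -1.3]
gripper_width: 0.0006
```

```bash
python3 st.py
```

```text
7.6 [ 0.58082 -0.16596  0.04169] [  0.12 -12.62  -1.29] [ 7.430e+00 -5.665e+01  2.266e+01  2.190e+00  6.000e-02  2.000e-02]
```

Request:
step_arm --increments '[[[-0.0002,0,0],[0,0,0],1],[[-0.0003,0,0],[0,0,0],1],[[-0.0003,0,0],[0,0,0],1]]'

```text
time_s: 7.9
tcp_pos: [0.5808, -0.1658, 0.0417]
eef_rot: [180.0, -0.1, -95.2]
contact_force: [0.5, -13.9, -1.7]
gripper_width: 0.0007
```

```bash
python3 st.py
```

```text
7.9 [ 0.58079 -0.1658   0.04169] [  0.5  -13.93  -1.72] [ 7.920e+00 -5.673e+01  2.270e+01  2.000e+00  6.000e-02  2.000e-02]
```

Request:
step_arm --increments '[[[0,0,0],[0,0,0],1]]'

```text
time_s: 8.0
tcp_pos: [0.5808, -0.1658, 0.0417]
eef_rot: [180.0, -0.1, -95.2]
contact_force: [-0.1, -13.6, -2.4]
gripper_width: 0.0001
```

```bash
python3 st.py
```

```text
8.0 [ 0.58081 -0.1658   0.04167] [ -0.09 -13.62  -2.45] [ 7.900e+00 -5.673e+01  2.270e+01  2.000e+00  6.000e-02  2.000e-02]
```

Request:
step_arm --increments '[[[-0.0002,0,0],[0,0,0],1],[[-0.0002,0,0],[0,0,0],1],[[-0.0002,0,0],[0,0,0],1]]'

```text
time_s: 8.3
tcp_pos: [0.5808, -0.1657, 0.0417]
eef_rot: [180.0, -0.1, -95.2]
contact_force: [0.8, -14.3, -1.6]
gripper_width: 0.0005
```

```bash
python3 st.py; python3 look.py 5
```

```text
8.3 [ 0.58084 -0.16567  0.0417 ] [  0.81 -14.31  -1.6 ] [ 8.110e+00 -5.677e+01  2.272e+01  1.910e+00  5.000e-02  2.000e-02]
t 8.3 tcp [ 0.5808 -0.1657  0.0417] [ 1.7996e+02 -1.5000e-01 -9.5240e+01] F [  0.81 -14.31  -1.6 ] goal [ 0.5811 -0.15    0.042 ] shift [-0.0156  0.0012 -0.0003] rot [ 0.0007 -0.0026 -0.0006]
fixture 0.0012 -0.2056 0.0417
t 8.4 tcp [ 0.5808 -0.1657  0.0417] [ 1.7996e+02 -1.5000e-01 -9.5240e+01] F [  0.17 -14.31  -2.15] goal [ 0.5811 -0.15    0.042 ] shift [-0.0156  0.0012 -0.0003] rot [ 0.0006 -0.0025 -0.0007]
fixture 0.0012 -0.2056 0.0417
```

View pics/scene5z.png

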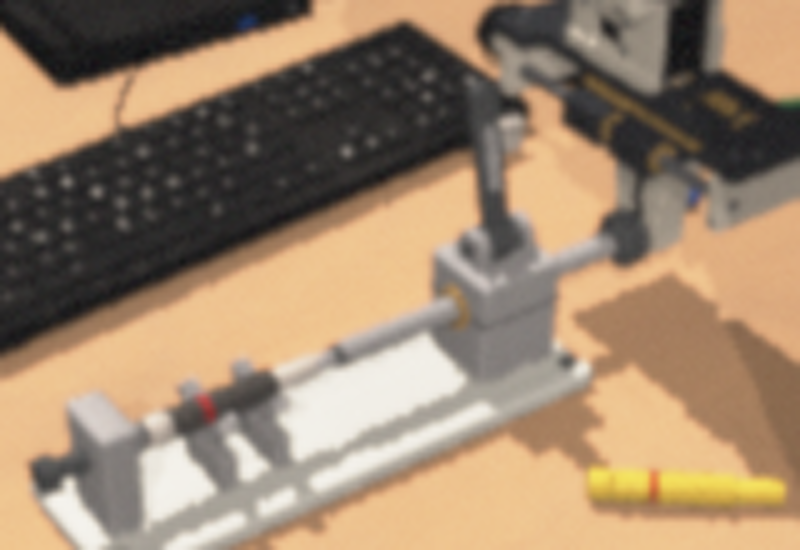

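View pics/top5z.png

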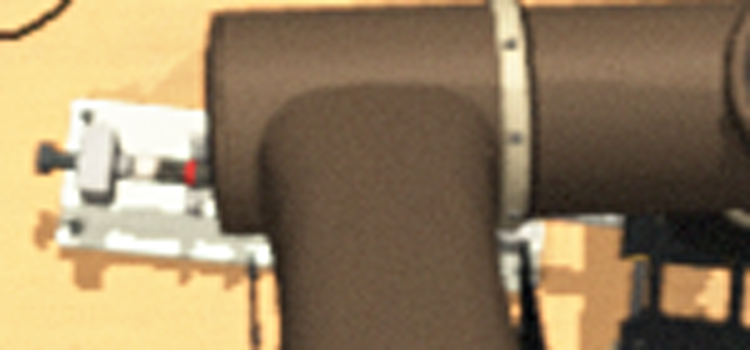

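Request:
step_arm --increments '[[[0.01,0,0],[0,0,0],1],[[0.025,0,0],[0,0,0],1],[[0.04,0,0],[0,0,0],1],[[0.04,0,-0.03],[0,0,0],1],[[0.04,0,-0.07],[0,0,0],1],[[0.04,0,-0.11],[0,0,0],1],[[0.04,0,-0.15],[0,0,0],1],[[0.04,0,-0.165],[0,0,0],1],[[0.04,0,-0.165],[0,0,0],1]]'

```text
time_s: 9.3
tcp_pos: [0.579, -0.204, 0.2101]
eef_rot: [-179.7, 0.0, -95.2]
contact_force: [-0.0, -0.2, -1.4]
gripper_width: 0.0003
```

```bash
python3 -c "
from go import *
inc(.065,-.10,.207)"; python3 look.py 6
```

```text
t 9.3 tcp [ 0.579  -0.204   0.2101] [-179.67    0.    -95.23] F [-0.02 -0.24 -1.38] goal [ 0.654  -0.0663  0.207 ] shift [-0.144  -0.0622  0.0035] rot [-0.0058  0.     -0.0004]
fixture 0.0028 -0.244 0.2101
t 9.3 tcp [ 0.579  -0.204   0.2101] [-179.67    0.    -95.23] F [-0.02 -0.24 -1.38] goal [ 0.5811 -0.15    0.042 ] shift [-0.054   0.0038  0.1681] rot [-0.0058  0.     -0.0004]
fixture 0.0028 -0.244 0.2101
t 9.4 tcp [ 0.5772 -0.2034  0.2065] [-1.7999e+02  3.0000e-02 -9.5250e+01] F [ 0.73 -0.37 -0.79] goal [ 0.5811 -0.15    0.042 ] shift [-0.0534  0.001   0.1645] rot [-0.0002  0.0006 -0.0008]
fixture 0.0009 -0.2435 0.2065
```

View pics/scene6z.png

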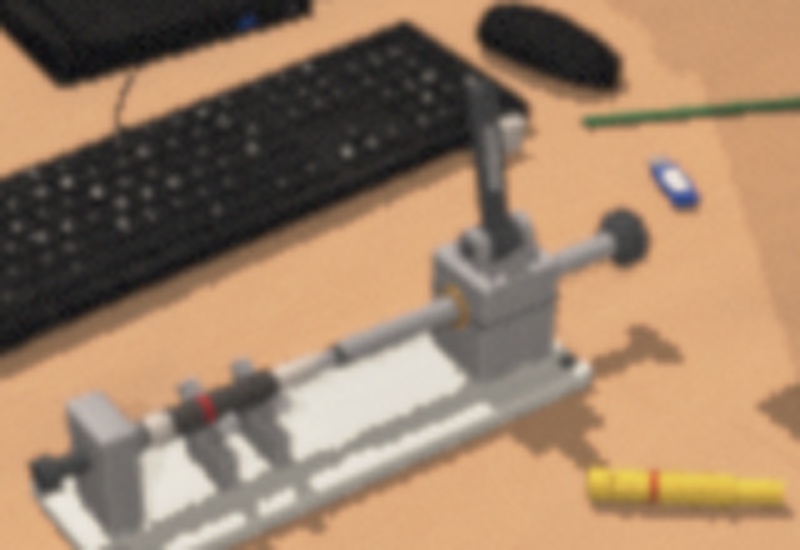

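Request:
step_arm --increments '[[[-0.03,-0.02,0],[0,0,0],1],[[-0.06,-0.04,0],[0,0,0],1],[[-0.09,-0.055,0],[0,0,0],1],[[-0.12,-0.064,0],[0,0,0],1],[[-0.144,-0.064,0.01],[0,0,0],1],[[-0.144,-0.064,0.03],[0,0,0],1],[[-0.144,-0.064,0.05],[0,0,0],1],[[-0.144,-0.064,0.056],[0,0,0],1],[[-0.144,-0.064,0.056],[0,0,0],1],[[-0.144,-0.064,0.056],[0,0,0],1]]'

```text
time_s: 10.4
tcp_pos: [0.6546, -0.0658, 0.1509]
eef_rot: [180.0, -0.0, -95.2]
contact_force: [-0.4, 0.1, 1.2]
gripper_width: 0.0005
```

```bash
python3 -c "
from go import *
inc(.040,-.10,.150)"; python3 look.py 7
```

```text
t 10.4 tcp [ 0.6546 -0.0658  0.1509] [ 1.800e+02 -2.000e-02 -9.523e+01] F [-0.4   0.11  1.23] goal [ 0.6291 -0.064   0.15  ] shift [0.0005 0.0256 0.0009] rot [ 0.     -0.0004 -0.0003]
fixture 0.0656 -0.0995 0.1509
t 10.4 tcp [ 0.6546 -0.0658  0.1509] [ 1.800e+02 -2.000e-02 -9.523e+01] F [-0.4   0.11  1.23] goal [ 0.5811 -0.15    0.042 ] shift [0.0905 0.0655 0.1089] rot [ 0.     -0.0004 -0.0003]
fixture 0.0656 -0.0995 0.1509
t 10.5 tcp [ 0.6549 -0.0657  0.1516] [-1.7992e+02  1.0000e-02 -9.5230e+01] F [-0.56  0.03 -0.81] goal [ 0.5811 -0.15    0.042 ] shift [0.0907 0.066  0.1095] rot [-0.0013  0.0001 -0.0004]
fixture 0.0658 -0.0993 0.1516
```

View pics/scene7z.png

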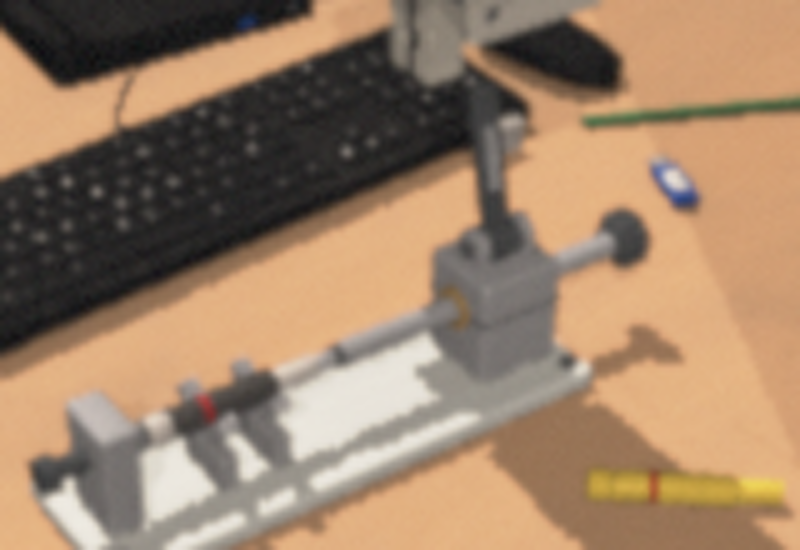

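```bash
python3 - <<'E'
import numpy as np
r=.072
for q in np.arange(0,1.76,.125):
    f=q-.2;x=-r*np.sin(f)+.004*np.cos(f)+.021;z=.083+r*np.cos(f)+.004*np.sin(f)
    print(round(q,3),"x %.4f z %.4f shift y %.4f z %.4f"%(x,z,.0657-x,.151-z))
E
```

```text
0.0 x 0.0392 z 0.1528 shift y 0.0265 z -0.0018
0.125 x 0.0304 z 0.1545 shift y 0.0353 z -0.0035
0.25 x 0.0214 z 0.1551 shift y 0.0443 z -0.0041
0.375 x 0.0124 z 0.1546 shift y 0.0533 z -0.0036
0.5 x 0.0035 z 0.1530 shift y 0.0622 z -0.0020
0.625 x -0.0050 z 0.1502 shift y 0.0707 z 0.0008
0.75 x -0.0132 z 0.1465 shift y 0.0789 z 0.0045
0.875 x -0.0209 z 0.1417 shift y 0.0866 z 0.0093
1.0 x -0.0279 z 0.1360 shift y 0.0936 z 0.0150
1.125 x -0.0341 z 0.1295 shift y 0.0998 z 0.0215
1.25 x -0.0395 z 0.1223 shift y 0.1052 z 0.0287
1.375 x -0.0439 z 0.1144 shift y 0.1096 z 0.0366
1.5 x -0.0473 z 0.1061 shift y 0.1130 z 0.0449
1.625 x -0.0497 z 0.0974 shift y 0.1154 z 0.0536
1.75 x -0.0509 z 0.0885 shift y 0.1166 z 0.0625
```

Request:
step_arm --increments '[[[0,0.012,0],[0,0,0],1],[[0,0.02,-0.001],[0,0,0],1],[[0,0.0265,-0.0018],[0,0,0],1],[[0,0.031,-0.0028],[0,0,0],1],[[0,0.0353,-0.0035],[0,0,0],1],[[0,0.04,-0.0038],[0,0,0],1],[[0,0.0443,-0.0041],[0,0,0],1],[[0,0.049,-0.0039],[0,0,0],1],[[0,0.0533,-0.0036],[0,0,0],1]]'

```text
time_s: 11.4
tcp_pos: [0.6036, -0.0606, 0.1559]
eef_rot: [-179.7, 0.0, -95.2]
contact_force: [6.6, -2.2, 1.0]
gripper_width: 0.0003
```

```bash
python3 look.py 8
```

```text
t 11.4 tcp [ 0.6036 -0.0606  0.1559] [-1.7969e+02  1.0000e-02 -9.5170e+01] F [ 6.59 -2.16  0.98] goal [ 0.5811 -0.15    0.042 ] shift [0.0911 0.015  0.1138] rot [-0.0054  0.0001  0.0007]
fixture 0.0143 -0.0989 0.1559
t 11.5 tcp [ 0.6029 -0.0605  0.1559] [-1.7975e+02  1.0000e-02 -9.5170e+01] F [ 5.7  -1.92  1.9 ] goal [ 0.5811 -0.15    0.042 ] shift [0.0911 0.0142 0.1138] rot [-0.0044  0.0002  0.0006]
fixture 0.0136 -0.0989 0.1559
```

View pics/scene8z.png

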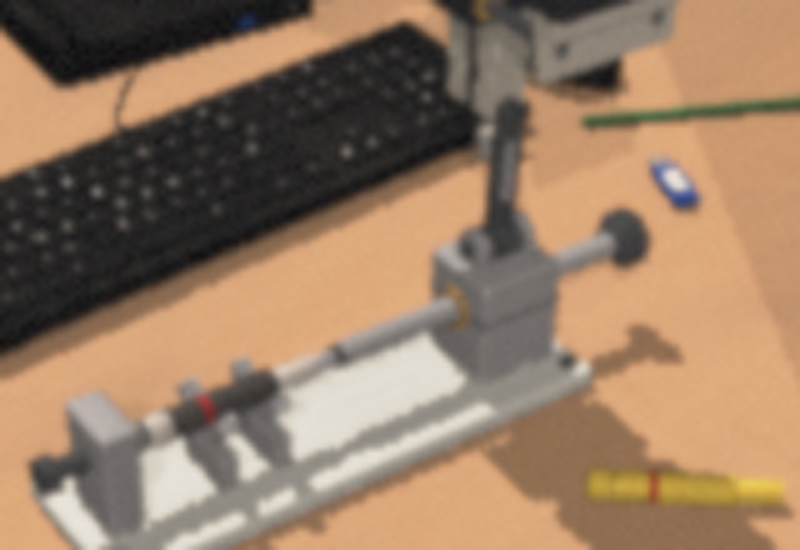

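Request:
step_arm --increments '[[[0,0.0045,0.0006],[0,0,0],1],[[0,0.0089,0.0016],[0,0,0],1],[[0,0.013,0.003],[0,0,0],1],[[0,0.0174,0.0044],[0,0,0],1],[[0,0.0215,0.006],[0,0,0],1],[[0,0.0256,0.0081],[0,0,0],1],[[0,0.0295,0.0104],[0,0,0],1],[[0,0.0333,0.0129],[0,0,0],1],[[0,0.037,0.0156],[0,0,0],1],[[0,0.0403,0.0186],[0,0,0],1]]'

```text
time_s: 12.5
tcp_pos: [0.5631, -0.0567, 0.1378]
eef_rot: [-179.7, 0.0, -95.2]
contact_force: [2.6, 0.5, 9.3]
gripper_width: 0.0001
```

```bash
python3 look.py 9
```

```text
t 12.5 tcp [ 0.5631 -0.0567  0.1378] [-1.7973e+02  2.0000e-02 -9.5160e+01] F [2.63 0.46 9.32] goal [ 0.5811 -0.15    0.042 ] shift [ 0.0913 -0.0259  0.0959] rot [-0.0047  0.0004  0.0008]
fixture -0.0264 -0.0987 0.1378
t 12.6 tcp [ 0.5619 -0.0566  0.1369] [-1.7986e+02  3.0000e-02 -9.5180e+01] F [1.4  1.71 6.91] goal [ 0.5811 -0.15    0.042 ] shift [ 0.0913 -0.0273  0.0949] rot [-0.0025  0.0005  0.0004]
fixture -0.0276 -0.0987 0.1369
```

View pics/scene9z.png

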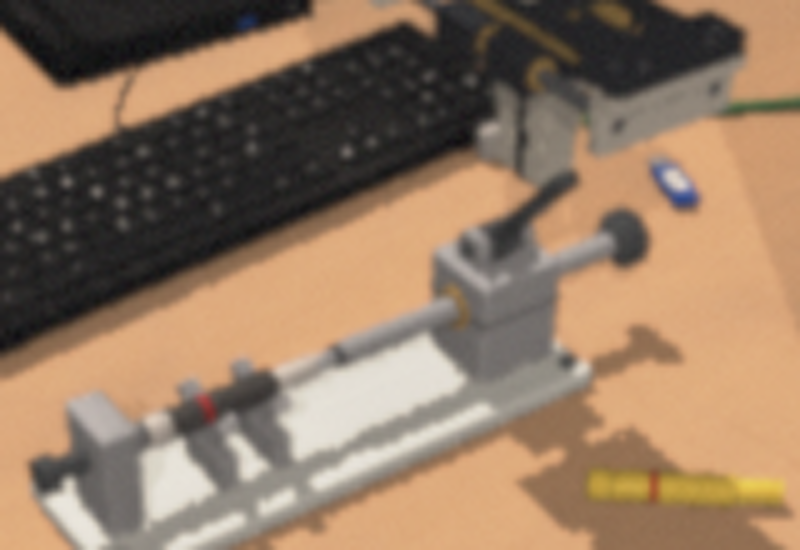

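Request:
step_arm --increments '[[[0,0.0062,0.0065],[0,0,0],1],[[0,0.009,0.01],[0,0,0],1],[[0,0.0116,0.0137],[0,0,0],1],[[0,0.014,0.0175],[0,0,0],1],[[0,0.016,0.0216],[0,0,0],1],[[0,0.018,0.0255],[0,0,0],1],[[0,0.0194,0.0299],[0,0,0],1],[[0,0.0206,0.034],[0,0,0],1],[[0,0.0218,0.0386],[0,0,0],1],[[0,0.0225,0.043],[0,0,0],1]]'

```text
time_s: 13.6
tcp_pos: [0.5384, -0.0549, 0.092]
eef_rot: [180.0, -0.0, -95.2]
contact_force: [0.3, 0.5, 0.0]
gripper_width: 0.0006
```

```bash
python3 look.py 10
```

```text
t 13.6 tcp [ 0.5384 -0.0549  0.092 ] [ 1.7996e+02 -1.0000e-02 -9.5220e+01] F [0.35 0.49 0.05] goal [ 0.5811 -0.15    0.042 ] shift [ 0.0908 -0.0512  0.05  ] rot [ 0.0007 -0.0002 -0.0002]
fixture -0.0512 -0.0992 0.092
t 13.7 tcp [ 0.5381 -0.055   0.0917] [ 1.7991e+02 -2.0000e-02 -9.5230e+01] F [ 0.26  0.04 -0.36] goal [ 0.5811 -0.15    0.042 ] shift [ 0.0907 -0.0516  0.0497] rot [ 0.0015 -0.0004 -0.0003]
fixture -0.0515 -0.0992 0.0917
```

View pics/scene10z.png

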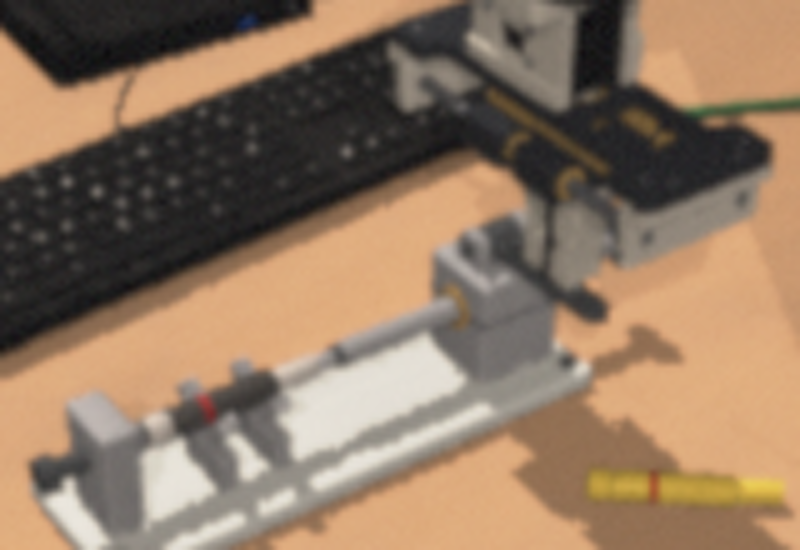

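Request:
step_arm --increments '[[[0,0,0.001],[0,0,0],1],[[0,0,0.002],[0,0,0],1],[[0,0,0.003],[0,0,0],1],[[0,0,0.004],[0,0,0],1],[[0,0,0.004],[0,0,0],1]]'

```text
time_s: 14.2
tcp_pos: [0.5388, -0.0548, 0.0886]
eef_rot: [-180.0, 0.0, -95.2]
contact_force: [-0.2, 1.0, 0.4]
gripper_width: 0.0002
```

Request:
step_arm --increments '[[[0,0,0.001],[0,0,0],1],[[0,0,0.002],[0,0,0],1],[[0,0,0.002],[0,0,0],1]]'

```text
time_s: 14.5
tcp_pos: [0.5389, -0.0548, 0.0883]
eef_rot: [-180.0, -0.0, -95.2]
contact_force: [-6.8, 2.6, 15.7]
gripper_width: 0.0004
```

The lever is on its stop: it is solid at z 0.088 with about 16 N on it. I'll back off upwards and away, then check.

Request:
step_arm --increments '[[[0,0,-0.01],[0,0,0],1],[[0,0,-0.03],[0,0,0],1],[[0,0,-0.06],[0,0,0],1],[[0,0,-0.1],[0,0,0],1],[[0.04,0,-0.13],[0,0,0],1],[[0.08,0,-0.15],[0,0,0],1],[[0.12,0,-0.15],[0,0,0],1],[[0.16,0,-0.15],[0,0,0],1],[[0.2,0.0,-0.15],[0,0,0],1],[[0.24,0,-0.15],[0,0,0],1]]'

```text
time_s: 15.5
tcp_pos: [0.5166, -0.2954, 0.2372]
eef_rot: [-180.0, -0.0, -95.2]
contact_force: [0.7, 0.4, 0.0]
gripper_width: 0.0006
```

Request:
step_arm --increments '[[[0.05,0,0],[0,0,0],1],[[0.1,0,0],[0,0,0],1],[[0.1,0,0],[0,0,0],1],[[0.1,0,0],[0,0,0],1],[[0.1,0,0],[0,0,0],1]]'

```text
time_s: 16.0
tcp_pos: [0.5078, -0.393, 0.2367]
eef_rot: [180.0, 0.0, -95.2]
contact_force: [1.3, -0.4, -0.3]
gripper_width: 0.0004
```

```bash
python3 look.py 11; python3 -c "
import pickle,cv2
c=pickle.load(open('v11.pkl','rb'));cv2.imwrite('pics/scene11.png',cv2.resize(c['scene']['color'][:,:,::-1],(800,600)))"
```

```text
t 16.0 tcp [ 0.5078 -0.393   0.2367] [ 1.7999e+02  1.0000e-02 -9.5220e+01] F [ 1.32 -0.35 -0.27] goal [ 0.5811 -0.15    0.042 ] shift [-0.2486 -0.051   0.1947] rot [ 0.0001  0.0003 -0.0002]
fixture -0.051 -0.4386 0.2367
t 16.1 tcp [ 0.5082 -0.3924  0.237 ] [-179.98    0.    -95.14] F [ 0.17 -0.25  0.56] goal [ 0.5811 -0.15    0.042 ] shift [-0.2479 -0.0508  0.1951] rot [-0.0004  0.      0.0012]
fixture -0.0506 -0.438 0.237
```

View pics/scene11z.png

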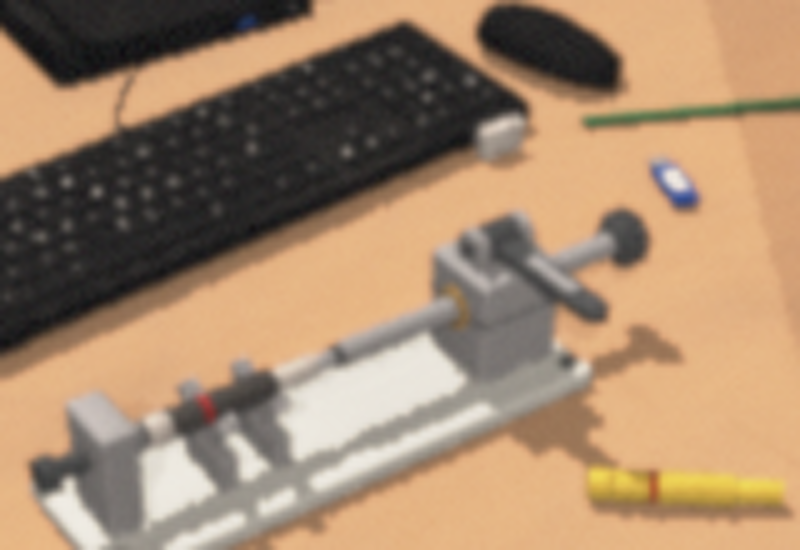

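View pics/top11z.png

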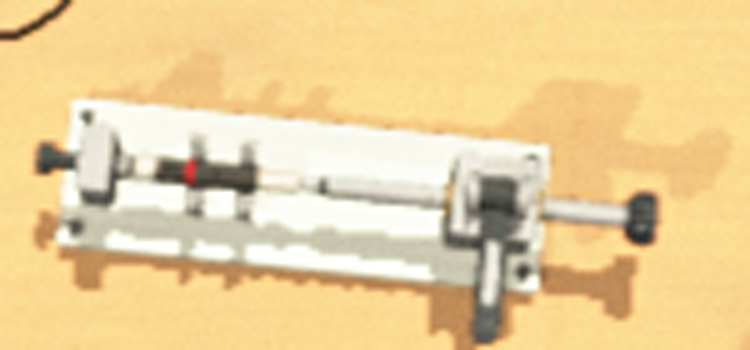

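View pics/scene11.png

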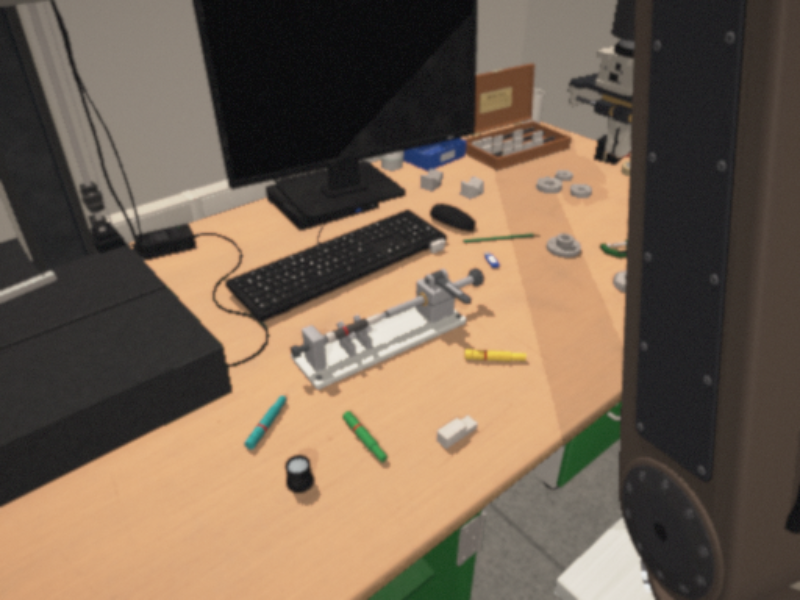

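```bash
python3 -c "
from plant import r
print(r.close_job())"
```

```text
the job is handed in; nothing more can be done
None
```

The job is handed in: the spindle holds the gauge against the stop at about 5 N, and the cam lever is fully down.

- **Spindle push:** I slid it in with closed fingers on the knob's end face. Free sliding took about 9 N, and about 10.5 N once the gauge was moving. Against the stop the force rose at about 4.8 N/mm, which matches the sprung tip. I stopped at about 14.3 N at the knob. The gauge push comes from subtracting the drag; the force readings scatter by up to about 1 N.
- **Letting go and locking:** I let go of the spindle, and the knob showed at the same pixel position before and after. I then swung the lever over dead centre, and it snapped down. A final press met a solid stop at z 0.088 with about 16 N.
- **Last pictures (about 16 s):** The lever is nearly level towards -x. The gauge is in its V supports against the stop screw. The knob is unmoved, and the loupe and step block are where they were. I did not check the gauge block's position on its own. The arm is clear of everything.

No check failed. The first fixture fit put its base 5 mm low, so I refitted with its height fixed on the bench. The fit then missed one plate corner by about 3 pixels and the rest by up to about 1.6. Contact with the knob came about where that fit predicted.

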